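# Slide the paint caddy over the sill into the drying bay

### The arm

A 6-joint arm with a two-finger parallel gripper is mounted at the origin on the work surface. World frame = base frame: x ahead of the robot, y to its left, z up, the work surface at z = 0. Lengths are in m, angles in rad, forces in N, time in s.
With the tool pointing down it reaches from about 0.35 to 0.775 m from the base axis. Payload 7.3 kg.
Tool frame: the origin (TCP) lies at the very end of the fingers, on their centre line; the grasp point (between the pads) lies 19 mm behind it; z points along the fingers, y is the direction in which the jaws open and shut (so a half turn about z gives the same grasp; the last joint's range is limited). The gripper opens to 92 mm and grips with 3 to 60 N. Pads are 19 mm wide; open, the fingers measure 130 mm over their backs; the gripper's body (75 mm by 190 mm) begins 47 mm behind the grasp point.
Start: joints at [-1.293, 0.342, 1.524, -0, 1.275, -0.146], TCP at [0.216, -0.479, 0.227] pointing down, gripper open.
Joint ranges: [-2.53, 2.53], [-0.77, 2.02], [0.04, 2.7], [-1, 4.14], [0.28, 2.66], [-3.11, 3.11]. Speed limits (rad/s): [2.57, 2.57, 3.14, 3.14, 3.14, 3.14].

### API

Orientations are given as a unit quaternion [w, x, y, z].
In Python, from bench import ctrl gives the robot as it stands.
- The arm moves only by the tool send_rows, never from a script. Its arguments are lists of equal length, an entry for each row: "slide": the shift along the tool's x, y, z normalised to -1 to 1, where 1 is 150 mm, a list of three; "dr": the turn, a rotation vector about the tool's x, y, z normalised to -1 to 1, where 1 is 60 degrees, a list of three. In form: {"slide": [[tx, ty, tz], ...], "dr": [[rx, ry, rz], ...]}. A call has 1 to 8 rows; each row is the pose to reach, as a shift and turn from the pose commanded when the call began, along the tool's axes at that moment; what a row does not reach only later rows make up. A row lasts 1/8 s, in which the tool goes at most 62.5 mm and 10.7 degrees, less where a joint would pass 70% of its speed; a pose out of reach is approached as far as the arm can. A call with a number of a shift or a turn outside -1 to 1 is refused whole. A call with a gripper value outside its range is refused whole. "hand" is the gripper's target within -1 to 1 (shut at 1, half-way at 0, fully open at -1), set as the call begins (left out, the last holds). The fingers move at their own pace and stop on an object; "newtons" is the grip in N (left out, the last holds). Time passes only in rows, so rows that repeat a pose let the fingers close. It gives the time, the measured TCP pose, the force and the opening at its end, in the units of the state.
- ctrl.get_obs(): the state, without advancing time (a new reading comes with each control period).
- ctrl.get_image(name): name is "scene" or "side" or "wrist"; returns a dict with "img" (400x640x3 uint8, red, green, blue), "intrinsics" (3x3 intrinsics, pixels), "dist_coeffs" ([k1, k2, p1, p2, k3] as OpenCV has them; the pictures are not rectified), "rvec" (rotation vector, rad) and "tvec" (3), from world to camera coordinates, as OpenCV has them. Camera axes: x right, y down, z forward; pixel columns grow to the right and rows downward; lengths in m; the calibration is good to about 2 mm. A picture is of the moment at which its call begins. There is no depth.
- ctrl.hand_in(): hands the job in, once; it reports no verdict.
Trained networks look in a picture, given as the dict that the camera call returned (one of the last four; its "shot" number tells which), for a name from the list of things; names that differ only in an ending like _2 or _b are one class to them, and where a whole thing is asked for, a point or a joint stands for the part that bears it (a point fixed in the world has none). Each returns a list of dicts, best first, with "score" (0 to 1); they miss things now and then, are a little off and sometimes report something else, mostly with a low value. They report only what shows in the picture. A call takes as long as a camera call. They do not tell look-alikes from the thing itself.
- ctrl.search_frame(picture, name): "box" ([centre column, centre row, width, height] in pixels, round what is visible of it).
- ctrl.regions_of(picture, name): "region" (400x640 bool, what is visible of it) and "box" ([centre column, centre row, width, height] in pixels, round what is visible of it).
- ctrl.spot_point(picture, name): "location" ([column, row] in pixels: a listed point, or the origin of a listed thing).
The state is a dict: "clock": time; "joint_positions": joint angles; "qd": joint speeds; "joint_torque": joint torques, N m; "eef_pos": TCP position; "orientation": TCP orientation; "wrist_force": force on the tool from outside, world axes, zero at the start; "wrist_torque": the same for the moment, N m; "width": finger opening in m.
Only numpy, scipy, OpenCV 4.12 (cv2) and the standard library are available. Lean on these libraries where they do the work, as an engineer would, in place of code of your own. Each camera call takes 0.05 s, during which the arm holds its last target. There are 200 camera calls.

### The job

Slide the blue paint caddy into the wooden drying bay, orange-bar end first: tip that front edge up and rest it on the yellow sill while the back edge still stands on the table, then push the caddy on over the sill until it lies flat in the bay. Press it lightly home against the black rubber bumper (about 8 newtons on the bumper, never as much as 18) for a second, then let go and leave it there. Do not carry it through the air, tip it more than 20 degrees or force it against the sill with 25 newtons or more, and leave the bottles and the cup alone.

Things in the scene. Friction and masses are not known exactly. Their poses are not given: they have to be found in the camera images.
- caddy: blue plastic open caddy, 140 long (its x) x 90 wide (its y) mm, about 0.6 kg (0.4 to 0.85), holding four fixed lidded paint pots up to 41 mm high; origin at the centre of its underside, x towards the front (orange-bar) end, z up. Back wall: plain and flat, full width, 55 mm high; front wall 31 mm, sides 36 mm high. It starts flat on the table in front of the sill, roughly facing the bay
- caddy_center (a point): centre of the caddy, 28 mm above the centre of its underside. Its weight is centred about 7 mm behind its middle. Shoved from behind while its middle is still short of the sill, the back edge is held down by friction and the caddy wedges on the sill; drawn on by the bar until its middle is past the sill, it tips down into the bay and then slides easily
- caddy_bar (a point): middle of the caddy's orange bar: round, 12 mm thick, along the caddy's y, 78 mm free between two 6 mm side cheeks (cheeks 22 mm wide, top 77 mm high); its axis is 70 mm above the underside and 45 mm ahead of the caddy's centre. Nothing below it higher than 41 mm. Raising it tips the caddy about its back lower edge
- caddy_front (a point): middle of the caddy's front lower edge (70 mm ahead of centre, at the underside)
- caddy_back (a point): middle of the caddy's back lower edge (70 mm behind centre, at the underside)
- bay: wooden drying bay fixed on the table, open on top; origin on the table at the middle of the sill, x points into the bay, z up. Behind the sill a plywood floor 4 mm above the table, 120 mm clear between two side rails 28 mm high and 214 mm long; the end board is 45 mm high, from 208 to 220 mm beyond the origin
- sill: yellow sill across the mouth of the bay: 12 mm thick along the bay's x (from -6 to +6 mm), 16 mm high above the table, 120 mm wide, rounded edges; same origin and axes as the bay
- bumper: black rubber bumper block at the far end of the bay, 70 mm wide, from 6 to 32 mm above the table; origin at the middle of its front face's lower edge, 180 mm beyond the bay's origin, x into the bay. It gives about 0.2 mm per newton (5 N per mm), at most 8 mm
- green_bottle: green squeeze bottle, 44 mm across, 112 mm high, standing; origin under its centre. Leave alone
- yellow_bottle: yellow squeeze bottle, 44 mm across, 112 mm high, standing; origin under its centre. Leave alone
- brush_cup: white cup, 68 mm across, 80 mm high, standing; origin under its centre. Leave alone
There are look-alikes about, which are no part of the job. Of the things like the caddy, leave any that is red; of the rest the smaller one is meant.

How it is judged:
On the way, in this order (a step that is already met when the one before it is completed fails the run):
1. the caddy's front edge rests on the sill or beyond it, the sill bearing the caddy, with its back edge still on the table (x of caddy_front in the frame of bay above -0.002 m and height (world z) of caddy_front above 0.012 m and height (world z) of caddy_back below 0.007 m and x of caddy_back in the frame of bay below -0.01 m and contact force between caddy and sill above 0.4 N), for 0.2 s.
2. wholly behind the sill, the caddy is pressed on the bumper with 3 to 18 N for half a second (x of caddy_back in the frame of bay above 0.006 m and angle between caddy's own z axis and vertical below 0.05 rad and contact force between caddy and bumper between 3 and 18 N), for 0.5 s.
At the end, for the whole second after the job is handed in: The caddy lies flat (within 0.05 rad) and at rest on the bay floor between the rails, bar end first, wholly behind the sill and in line with the bay (within 0.15 rad), its front within 4 mm of the bumper, released (x of caddy_back in the frame of bay above 0.006 m and x of caddy_front in the frame of bumper above -0.004 m and angle between caddy's own z axis and vertical below 0.05 rad and height (world z) of caddy_center below 0.036 m and linear speed of caddy below 0.01 m/s and angle between the x axis of caddy and the x axis of bay, either way round below 0.15 rad and y of caddy_center in the frame of bay between -0.02 and 0.02 m); the robot touches nothing.
It fails at once if the caddy is tipped more than 20 degrees (0.35 rad) (angle between caddy's own z axis and vertical above 0.35 rad).
It fails at once if the caddy is carried: front and back edge both more than 28 mm above the table (height (world z) of each of caddy_front, caddy_back above 0.028 m).
It fails at once if more than 18 N on the bumper (contact force between caddy and bumper above 18 N).
It fails at once if the sill is rammed: more than 25 N between caddy and sill (contact force between caddy and sill above 25 N).
It fails at once if a bottle or the cup is shifted by more than 20 mm or tipped over (distance of any of green_bottle, yellow_bottle, brush_cup from where it was at the start of the episode above 0.02 m or angle between any of green_bottle, yellow_bottle, brush_cup's own z axis and vertical above 0.4 rad).
It also fails if it takes over 72 s, if anything falls off the work surface, if the arm or the gripper's body presses on something with over 40 N, if the wrist force passes 120 N, or if a joint passes its speed limit or range.

## Working session

There is one attempt and no reset: what is moved stays moved. The work goes in short steps, Python scripts to look and compute and a tool call to move; the robot and the scene stay as the last step left them, time stands still between calls to the robot, and variables do not carry over. Pictures are saved under pics/ and viewed, about 8 in all and at most 12, crops included, and the job is handed in when it is done.

Besides the shell and the picture viewer there is one more tool, called as name(argument=value, ...) on one line, values as JSON. send_rows: Moves the arm, as the interface text tells. Scaled input: -1 to 1 covers 150 mm each way for a shift and 60 degrees each way for a turn. Its arguments: {"type":"object","properties":{"slide":{"type":"array","items":{"type":"array","items":{"type":"number","minimum":-1,"maximum":1}}},"dr":{"type":"array","items":{"type":"array","items":{"type":"number","minimum":-1,"maximum":1}}},"hand":{"type":"number"},"newtons":{"type":"number"}},"required":["slide","dr"]}

```bash
mkdir -p pics; ls
cat > h.py <<'E'
import numpy as np, cv2
from bench import ctrl
def look(n): return ctrl.get_image(n)
def save(p,f,crop=None,s=1):
    im=np.array(p['img'])[:,:,::-1]
    if crop: x,y,w,h=crop; im=im[y:y+h,x:x+w]
    cv2.imwrite(f,cv2.resize(im,None,fx=s,fy=s,interpolation=cv2.INTER_CUBIC))
def ray(p,px):
    R,_=cv2.Rodrigues(np.array(p['rvec'],float)); t=np.array(p['tvec'],float).reshape(3)
    u=cv2.undistortPoints(np.array([[px]],float),np.array(p['intrinsics'],float),np.array(p['dist_coeffs'],float))[0,0]
    d=R.T@np.array([u[0],u[1],1.]); return -R.T@t, d/np.linalg.norm(d)
def atz(p,px,z):
    c,d=ray(p,px); return c+d*(z-c[2])/d[2]
def tri(obs):
    A=np.zeros((3,3));b=np.zeros(3);L=[]
    for p,px in obs:
        c,d=ray(p,px);M=np.eye(3)-np.outer(d,d);A+=M;b+=M@c;L.append((c,M))
    x=np.linalg.solve(A,b); return x,[float(np.linalg.norm(M@(x-c))) for c,M in L]
def proj(p,X): return cv2.projectPoints(np.array(X,float).reshape(-1,3),np.array(p['rvec'],float),np.array(p['tvec'],float),np.array(p['intrinsics'],float),np.array(p['dist_coeffs'],float))[0][:,0]
E
python3 - <<'E'
from h import *
np.set_printoptions(precision=3,suppress=True)
o=ctrl.get_obs();print({k:np.round(v,3) for k,v in o.items()})
for n in('scene','side','wrist'):
    p=look(n);save(p,f'pics/{n}0.png')
    c,_=ray(p,[320,200]);print(n,c)
    for t in ('caddy','caddy_bar','caddy_front','caddy_back','caddy_center','sill','bay','bumper','green_bottle','yellow_bottle','brush_cup'):
        b=[(np.round(q['box'],0).tolist(),round(q['score'],2)) for q in ctrl.search_frame(p,t)[:4]] if t in('caddy','sill','bumper') else ''
        s=[(np.round(q['location'],1).tolist(),round(q['score'],2)) for q in ctrl.spot_point(p,t)[:4]]
        print(t,b,s)
E
```

```text
pics
{'clock': np.float64(0.0), 'joint_positions': array([-1.293,  0.343,  1.525, -0.   ,  1.275, -0.146]), 'qd': array([-0.   , -0.002, -0.001,  0.002,  0.001, -0.002]), 'joint_torque': array([  0.001, -43.123, -24.422,   0.072,   0.056,  -0.   ]), 'eef_pos': array([ 0.216, -0.478,  0.226]), 'orientation': array([-0.001,  0.978,  0.21 , -0.   ]), 'wrist_force': array([-0.342,  0.425,  0.314]), 'wrist_torque': array([ 0.015,  0.009, -0.001]), 'width': np.float64(0.092)}
scene [1.149 0.424 0.923]
caddy [([301.0, 209.0, 72.0, 70.0], 0.93), ([341.0, 144.0, 87.0, 86.0], 0.68), ([251.0, 165.0, 58.0, 60.0], 0.64)] [([303.3, 216.9], 0.93), ([340.2, 154.7], 0.85), ([248.7, 172.6], 0.84), ([313.6, 208.6], 0.25)]
caddy_bar  [([255.3, 159.5], 0.81), ([314.1, 205.7], 0.72)]
caddy_front  [([324.2, 235.8], 0.94), ([364.9, 136.9], 0.89), ([266.8, 189.0], 0.76)]
caddy_back  [([234.8, 154.8], 0.93), ([280.0, 202.8], 0.81), ([318.3, 171.7], 0.73)]
caddy_center  [([301.4, 210.1], 0.89), ([247.9, 163.4], 0.84), ([340.9, 142.3], 0.73), ([422.0, 282.2], 0.45)]
sill [([355.0, 239.0, 28.0, 28.0], 0.54)] [([
[... 692 characters left out ...]
, 0.97), ([363.1, 279.9], 0.86)]
caddy_center  [([216.9, 293.8], 0.84), ([385.4, 332.9], 0.82), ([349.7, 237.6], 0.75)]
sill [([310.0, 210.0, 53.0, 17.0], 0.68)] [([316.2, 214.5], 0.62), ([454.0, 280.2], 0.21)]
bay  [([311.5, 215.2], 0.72)]
bumper [([287.0, 159.0, 28.0, 18.0], 0.62), ([389.0, 162.0, 25.0, 54.0], 0.53)] [([288.3, 164.0], 0.63)]
green_bottle  [([382.4, 181.3], 0.73)]
yellow_bottle  []
brush_cup  [([452.4, 279.9], 0.63), ([351.8, 240.6], 0.5), ([386.6, 185.3], 0.38)]
wrist [ 0.285 -0.447  0.384]
caddy [([75.0, 7.0, 34.0, 10.0], 0.58)] []
caddy_bar  []
caddy_front  []
caddy_back  []
caddy_center  []
sill [] []
bay  []
bumper [] []
green_bottle  []
yellow_bottle  []
brush_cup  []
```

View pics/scene0.png

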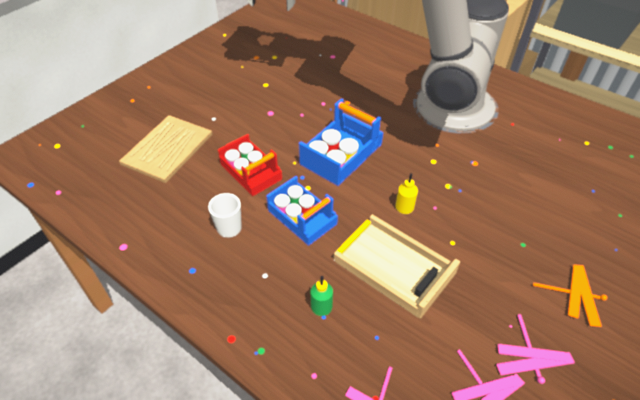

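View pics/side0.png

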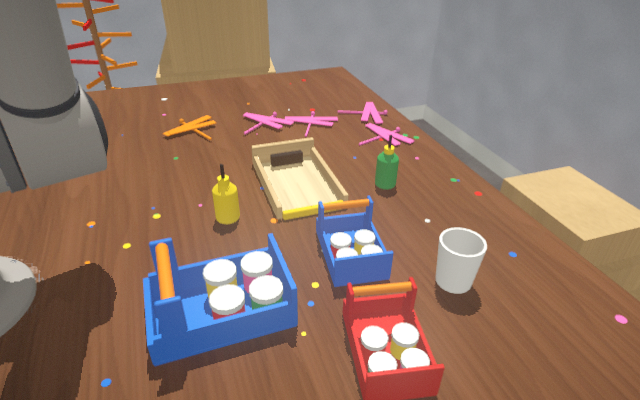

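Scene: red caddy (251,165), large blue (341,144) and small blue (301,209), whose bar end faces the bay. Red is excluded, and of the two blue ones the smaller at (301,209) is meant (side view: 356,242). The bay has its sill at (354,241) and bumper at (426,282). The yellow bottle is at (405,200), the green at (321,298) and the cup at (226,215).

Run:
```python
from h import *
np.set_printoptions(precision=4,suppress=True)
a=look('scene');b=look('side')
save(a,'pics/crop.png',(190,80,280,240),2.8)
P={'bar':([314.1,205.7],[344.4,202.2]),'front':([324.2,235.8],[340.5,225.3]),'back':([280,202.8],[363.1,279.9]),'center':([301.4,210.1],[349.7,237.6]),'orig':([303.3,216.9],[351.5,254.3]),'sill':([354,241.7],[316.2,214.5]),'bay':([350.5,242.4],[311.5,215.2]),'bump':([420.3,282.3],[288.3,164]),'green':([320.5,308.3],[382.4,181.3])}
for k,(u,v) in P.items(): print(k,*tri([(a,u),(b,v)]))
print('yellow',atz(a,[404.5,203.6],0),'cup',atz(b,[452.4,279.9],0),'bigcaddy',atz(a,[340,154.7],0))
def reg(p,n,near):
    r=[q for q in ctrl.regions_of(p,n)]
    r=sorted(r,key=lambda q:np.hypot(q['box'][0]-near[0],q['box'][1]-near[1]));return r[0]
for n,na,nb in(('caddy_bar',(314,206),(344,202)),('sill',(354,240),(310,210)),('bumper',(426,284),(287,159))):
    for p,nr in((a,na),(b,nb)):
        try:
            q=reg(p,n,nr); ys,xs=np.nonzero(q['region']); print(n,p['shot'],np.round(q['box']),q['score'],len(xs),xs.mean(),ys.mean(),cv2.minAreaRect(np.c_[xs,ys].astype(np.float32)))
        except Exception as e: print(n,e)
# colour masks
def om(p,lo,hi,box):
    h=cv2.cvtColor(np.array(p['img']),cv2.COLOR_RGB2HSV);m=cv2.inRange(h,lo,hi);x,y,w,hh=box
    z=np.zeros_like(m);z[y:y+hh,x:x+w]=m[y:y+hh,x:x+w];ys,xs=np.nonzero(z);c,s,an=cv2.minAreaRect(np.c_[xs,ys].astype(np.float32));return cv2.boxPoints((c,s,an)),xs.mean(),ys.mean()
print('bar scene',om(a,(8,150,120),(18,255,255),(295,185,45,50)))
print('bar side',om(b,(8,150,90),(18,255,255),(315,192,60,25)))
print('sill scene',om(a,(23,180,150),(32,255,255),(330,215,50,50)))
print('sill side',om(b,(23,180,100),(32,255,255),(270,195,80,30)))
```

```text
bar [ 0.5857 -0.0355  0.0762] [0.0005043237838958572, 0.0005043237838957273]
front [ 0.594  -0.0024  0.0029] [0.001096295573830197, 0.001096295573830193]
back [ 0.5774 -0.1443  0.0013] [0.0024756774174547087, 0.0024756774174548067]
center [ 0.5826 -0.0739  0.0308] [0.0017440499270011168, 0.0017440499270012435]
orig [ 0.581  -0.077  -0.0002] [0.003449066962361424, 0.0034490669623613913]
sill [ 0.5648  0.0555 -0.0042] [0.004590121996321629, 0.004590121996321645]
bay [ 0.5619  0.0526 -0.0068] [0.0031654981287119544, 0.0031654981287119028]
bump [0.5677 0.2311 0.0084] [0.00012835814309401824, 0.000128358143094008]
green [0.7383 0.1065 0.0021] [0.0036500532615036394, 0.0036500532615036845]
yellow [ 0.3976  0.0869 -0.    ] cup [ 0.7089 -0.1875  0.    ] bigcaddy [ 0.3586 -0.1331  0.    ]
caddy_bar 4 [304. 211.  77.  67.] 0.86 2798 302.0421729807005 210.97855611150823 ((303.4431457519531, 208.33493041992188), (70.61824798583984, 51.03908157348633), 38.990989685058594)
caddy_bar 5 [353. 242.  76.  92.] 0.81 4715 352.09862142099684 244.77158006362671 ((353.72998046875, 240.61000061035156), (86.
[... 791 characters left out ...]
    [328.9551, 199.7038],
       [311.7881, 223.0018]], dtype=float32), np.float64(314.8235294117647), np.float64(205.23529411764707))
bar side (array([[323.6681, 203.5109],
       [367.6856, 197.6419],
       [368.6812, 205.1092],
       [324.6637, 210.9782]], dtype=float32), np.float64(346.87417218543044), np.float64(204.32450331125827))
sill scene (array([[336.5, 249.5],
       [367.5, 218.5],
       [371.5, 222.5],
       [340.5, 253.5]], dtype=float32), np.float64(353.4703557312253), np.float64(236.1818181818182))
sill side (array([[282.632, 210.976],
       [341.856, 200.208],
       [342.432, 203.376],
       [283.208, 214.144]], dtype=float32), np.float64(301.75), np.float64(208.98))
```

View pics/crop.png

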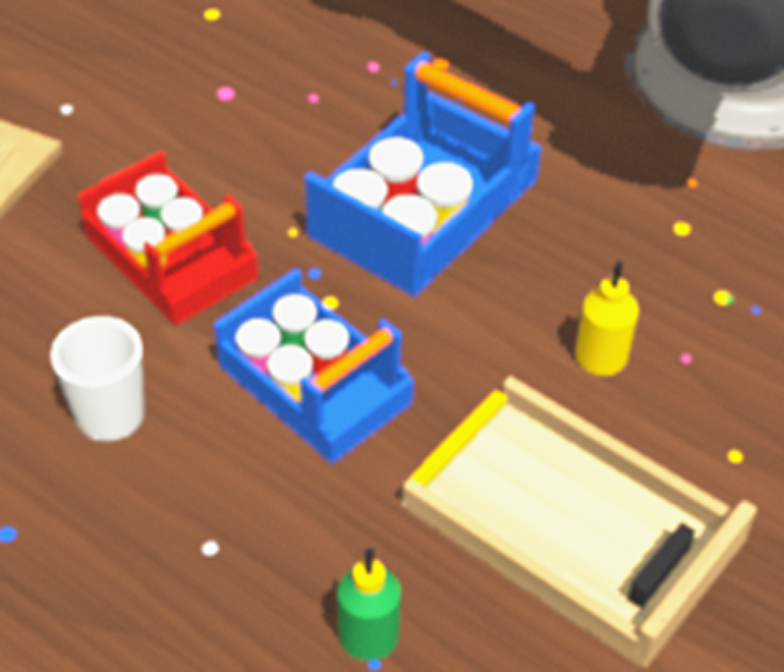

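The crop confirms it: the small blue caddy (crop 310,370) faces the bay, and the large blue one is clearly bigger. Next I bring the wrist camera over the caddy and bay.

send_rows(slide=[[0.27,-0.22,-0.01],[0.54,-0.45,-0.03],[0.81,-0.67,-0.04],[0.81,-0.67,-0.04]], dr=[[0,0,0],[0,0,0],[0,0,0],[0,0,0]])

```text
clock: 3.15
eef_pos: [0.2864, -0.3344, 0.2332]
orientation: [0.0, 0.977, 0.212, 0.0]
wrist_force: [0.1, -1.0, -0.2]
width: 0.0917
```

send_rows(slide=[[0.27,-0.22,-0.01],[0.54,-0.45,-0.03],[0.81,-0.67,-0.04],[0.81,-0.67,-0.04]], dr=[[0,0,0],[0,0,0],[0,0,0],[0,0,0]])

```text
clock: 3.65
eef_pos: [0.3558, -0.1938, 0.239]
orientation: [0.0, 0.977, 0.212, 0.0]
wrist_force: [-0.0, -0.2, -0.2]
width: 0.0917
```

send_rows(slide=[[0.27,-0.22,-0.01],[0.54,-0.45,-0.03],[0.81,-0.67,-0.04],[0.81,-0.67,-0.04]], dr=[[0,0,0],[0,0,0],[0,0,0],[0,0,0]])

```text
clock: 4.15
eef_pos: [0.4255, -0.0528, 0.2447]
orientation: [0.0, 0.977, 0.212, 0.0]
wrist_force: [0.1, -0.8, 0.0]
width: 0.0917
```

send_rows(slide=[[0.27,-0.22,-0.01],[0.54,-0.45,-0.03],[0.81,-0.67,-0.04],[0.81,-0.67,-0.04],[0.81,-0.67,-0.04]], dr=[[0,0,0.13],[0,0,0.26],[0,0,0.39],[0,0,0.51],[0,0,0.51]])

```text
clock: 4.78
eef_pos: [0.4941, 0.086, 0.2502]
orientation: [0.001, 0.998, -0.055, -0.0]
wrist_force: [-0.2, 0.1, 0.0]
width: 0.0921
```

Run:
```python
from h import *
np.set_printoptions(precision=4,suppress=True)
o=ctrl.get_obs();print(o['clock'],o['eef_pos'],o['orientation'],o['joint_positions'],o['wrist_force'])
p=look('wrist');save(p,'pics/w1.png');print(p['intrinsics'],ray(p,[320,200]))
for t in ('caddy','caddy_bar','caddy_front','caddy_back','caddy_center','sill','bay','bumper','green_bottle','yellow_bottle'):
    print(t,[(np.round(q['location'],1).tolist(),round(q['score'],2),atz(p,q['location'],{'caddy_bar':.07,'caddy_center':.028,'bumper':.006}.get(t,0))[:2]) for q in ctrl.spot_point(p,t)[:3]])
```

```text
4.775 [0.4941 0.086  0.2502] [ 0.0005  0.9985 -0.0551 -0.0003] [ 0.02    0.281   1.5452 -0.001   1.316   1.7013] [-0.2361  0.0784  0.0435]
[[348.4873   0.     323.4994]
 [  0.     348.4873 194.8059]
 [  0.       0.       1.    ]] (array([0.5695, 0.0784, 0.4079]), array([-0.2906,  0.0413, -0.9559]))
caddy [([620.8, 85.1], 0.71, array([ 0.5453, -0.2659])), ([504.5, 245.5], 0.7, array([ 0.3582, -0.1337])), ([458.7, 64.3], 0.6, array([ 0.5854, -0.0751]))]
caddy_bar [([438.4, 62.0], 0.58, array([ 0.5865, -0.03  ])), ([346.5, 99.9], 0.36, array([0.5617, 0.0572]))]
caddy_front [([395.8, 65.2], 0.98, array([ 0.5915, -0.005 ])), ([569.4, 71.5], 0.61, array([ 0.5658, -0.2025]))]
caddy_back [([519.7, 65.9], 0.97, array([ 0.5771, -0.1443])), ([507.1, 176.5], 0.92, array([ 0.4501, -0.1334]))]
caddy_center [([470.5, 64.1], 0.61, array([ 0.5833, -0.0769]))]
sill [([346.5, 96.5], 0.71, array([0.5638, 0.0525]))]
bay [([348.0, 98.9], 0.72, array([0.561 , 0.0511]))]
bumper [([184.2, 112.7], 0.8, array([0.567 , 0.2372]))]
green_bottle []
yellow_bottle [([325.4, 228.3], 0.7, array([0.4079, 0.0935]))]
```

View pics/w1.png

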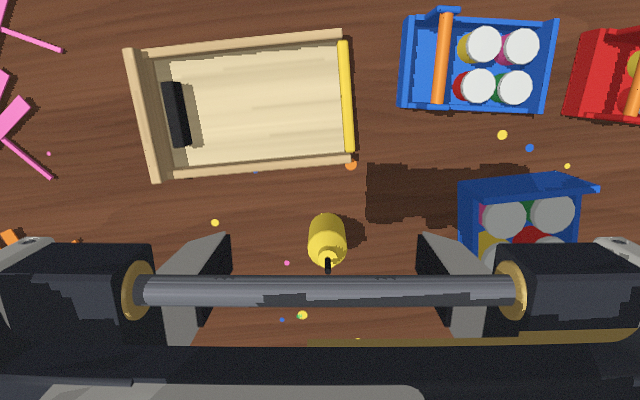

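The wrist view shows the small caddy at (480,60) with its bar at (441,57), the sill at (346,95) and the bumper at (178,113). The bay is skewed a little relative to the caddy. I'll refine both poses using colour masks.

```bash
cat >> h.py <<'E'
def mask(p,lo,hi,box,top=None):
    h=cv2.cvtColor(np.array(p['img']),cv2.COLOR_RGB2HSV);m=cv2.inRange(h,lo,hi);x,y,w,hh=box
    z=np.zeros_like(m);z[y:y+hh,x:x+w]=m[y:y+hh,x:x+w]
    n,l,s,c=cv2.connectedComponentsWithStats(z);k=1+np.argmax(s[1:,4]);ys,xs=np.nonzero(l==k);return np.c_[xs,ys].astype(np.float32)
def ends(pts):
    bp=cv2.boxPoints(cv2.minAreaRect(pts));e=sorted([(np.linalg.norm(bp[i]-bp[(i+1)%4]),i) for i in range(4)])
    return [(bp[i]+bp[(i+1)%4])/2 for _,i in e[:2]]
OR=((5,150,110),(18,255,255)); YE=((23,150,110),(33,255,255)); BK=((0,0,0),(180,255,75))
def rep(name,p,pts,z):
    a,b=[atz(p,e,z) for e in ends(pts)]
    if a[0]>b[0]: a,b=b,a
    d=b-a; print(name,'mid',np.round((a+b)[:2]/2,4),'cent',np.round(atz(p,pts.mean(0),z)[:2],4),'len',round(np.linalg.norm(d),4),'normal deg',round(np.degrees(np.arctan2(d[1],d[0]))+90,2))
E
python3 - <<'E'
from h import *
a=look('scene');b=look('side');w=look('wrist')
for n,p,B in(('w',w,(420,5,40,105)),('s',a,(295,185,45,50)),('d',b,(315,192,60,25))):
    rep('bar '+n,p,mask(p,*OR,B),.072)
for n,p,B in(('w',w,(330,30,30,128)),('s',a,(325,210,55,55))):
    rep('sill '+n,p,mask(p,*YE,B),.015)
for n,p,B in(('w',w,(155,75,45,80)),('s',a,(405,260,40,45))):
    rep('bump '+n,p,mask(p,*BK,B),.025)
# bottom back edge / side line of caddy in wrist: blue region corners
q=mask(w,(100,120,60),(125,255,255),(380,0,200,125));print(cv2.boxPoints(cv2.minAreaRect(q)))
pb=[mask(x,*OR,B).mean(0) for x,B in((w,(420,5,40,105)),(a,(295,185,45,50)),(b,(315,192,60,25)))]
print('bar tri',tri([(w,pb[0]),(a,pb[1]),(b,pb[2])]))
E
```

```text
bar w mid [ 0.5887 -0.0322] cent [ 0.5902 -0.0322] len 0.079 normal deg 82.23
bar s mid [ 0.5884 -0.0264] cent [ 0.5889 -0.0265] len 0.0691 normal deg 81.82
bar d mid [ 0.5888 -0.0361] cent [ 0.5894 -0.0367] len 0.0767 normal deg 84.95
sill w mid [0.5628 0.0542] cent [0.5658 0.0542] len 0.1188 normal deg 88.93
sill s mid [0.5583 0.0558] cent [0.5608 0.0555] len 0.1126 normal deg 88.32
bump w mid [0.5667 0.2386] cent [0.5675 0.2386] len 0.0711 normal deg 89.37
bump s mid [0.5694 0.2422] cent [0.5708 0.2422] len 0.0759 normal deg 89.21
[[397.0257     106.18577   ]
 [405.6281       0.80637217]
 [561.528       13.53289   ]
 [552.9256     118.912285  ]]
bar tri (array([ 0.58961978, -0.03104041,  0.06930887]), [0.002071519298037041, 0.00400295636514268, 0.0022947165847578264])
```

send_rows(slide=[[0.24,0.24,0.15],[0.48,0.48,0.3],[0.71,0.71,0.45],[0.715,0.713,0.6],[0.715,0.713,0.6],[0.715,0.713,0.6]], dr=[[0,0,0],[0,0,0],[0,0,0],[0,0,0],[0,0,0],[0,0,0]], hand=0, newtons=15)

```text
clock: 6.22
eef_pos: [0.5887, -0.03, 0.1617]
orientation: [0.0, 0.998, -0.055, 0.001]
wrist_force: [-0.1, 0.6, 0.4]
width: 0.0462
```

Run:
```python
from h import *
p=look('wrist');save(p,'pics/w2.png')
o=ctrl.get_obs();print(o['eef_pos'],o['width'])
for z in(.07,): 
    print([(q['location'],q['score'],atz(p,q['location'],z)) for q in ctrl.spot_point(p,'caddy_bar')])
try:
    rep('bar',p,mask(p,*OR,(100,0,440,260)),.073)
except Exception as e: print(e)
```

```text
[ 0.58888785 -0.0299089   0.16208487] 0.04596563075119592
[([579.3, 212.2], 0.96, array([ 0.55665481, -0.22540752,  0.07      ])), ([325.9, 200.8], 0.91, array([ 0.58737589, -0.03105496,  0.07      ])), ([376.3, 187.8], 0.73, array([ 0.59332537, -0.0692823 ,  0.07      ]))]
bar mid [ 0.5875 -0.0326] cent [ 0.5899 -0.0328] len 0.0784 normal deg 81.97
```

View pics/w2.png

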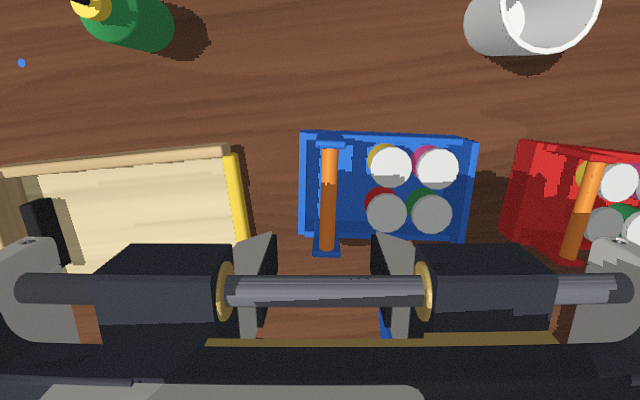

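The wrist view shows the bar at (328,200), centred between the open fingers at (250,260) and (395,260). Next I descend, grip and check.

send_rows(slide=[[0,0.017,0.2],[0,0.017,0.4],[0,0.017,0.6],[0,0.017,0.727],[0,0.017,0.727]], dr=[[0,0,0.025],[0,0,0.025],[0,0,0.025],[0,0,0.025],[0,0,0.025]])

```text
clock: 6.95
eef_pos: [0.5876, -0.0324, 0.0514]
orientation: [-0.0, 0.998, -0.068, -0.001]
wrist_force: [-0.6, 0.4, 0.7]
width: 0.0462
```

send_rows(slide=[[0,0,0],[0,0,0],[0,0,0],[0,0,0],[0,0,0]], dr=[[0,0,0],[0,0,0],[0,0,0],[0,0,0],[0,0,0]], hand=1, newtons=25)

```text
clock: 7.58
eef_pos: [0.5883, -0.0331, 0.0521]
orientation: [0.0, 0.998, -0.068, 0.0]
wrist_force: [-1.1, 0.1, 2.7]
width: 0.0112
```

```bash
cat > plan.py <<'E'
import numpy as np, json, sys
from scipy.spatial.transform import Rotation as Ro
O=np.array([.563,.0535,0]);YAW=88.8
def pose(bx,by,bz,yaw,a,off=.018):   # bar in bay frame (mm), yaw world deg, nose-up pitch deg -> TCP
    y=np.radians(YAW);u=np.array([np.cos(y),np.sin(y),0]);v=np.array([-u[1],u[0],0])
    P=O+u*bx/1e3+v*by/1e3+np.array([0,0,bz/1e3])
    w=np.radians(yaw);a=np.radians(a);h=np.array([np.cos(w),np.sin(w),0]);cx=np.cos(a)*h+np.sin(a)*np.array([0,0,1.]);cy=np.array([-h[1],h[0],0])
    R=np.c_[-cy,-cx,-np.cross(cx,cy)]
    return P+R[:,2]*off,R
def run(T,n,wait=0,commit=True):     # T final (bx,by,bz,yaw,a) n rows interpolated from last
    s=json.load(open('cmd.json'));p0=np.array(s['p']);R0=np.array(s['R']);l=np.array(s['l']);T=np.array(T,float)
    S=[];D=[]
    for k in [min(i,n) for i in range(1,n+wait+1)]:
        p,R=pose(*(l+(T-l)*k/n))
        S.append(np.round(R0.T@(p-p0)/.15,3).tolist());D.append(np.round(Ro.from_matrix(R0.T@R).as_rotvec()/np.radians(60),3).tolist())
    print('slide',S,'\ndr',D)
    json.dump({'p':(p0+R0@np.array(S[-1])*.15).tolist(),'R':(R0@Ro.from_rotvec(np.array(D[-1])*np.radians(60)).as_matrix()).tolist(),'l':T.tolist()},open('cmd.json','w'))
E
python3 - <<'E'
from plan import *
l=[-86.1,-27.1,70,82.2,0];p,R=pose(*l);print(p,Ro.from_matrix(R).as_quat())
json.dump({'p':p.tolist(),'R':R.tolist(),'l':l},open('cmd.json','w'))
c=np.radians(82.2-88.8)
run([-86.1-12.5*np.cos(c),-27.1-12.5*np.sin(c),87.2,82.2,9.04],6,1)
run([-75,-8,87.2,87,9.04],8)
run([-60,0,87.2,88.8,9.04],5,2)
E
```

```text
[ 0.58829091 -0.03314866  0.052     ] [ 0.99768428 -0.06801529 -0.         -0.        ]
slide [[-0.0, 0.011, -0.019], [-0.0, 0.021, -0.038], [-0.0, 0.032, -0.058], [-0.0, 0.043, -0.077], [-0.0, 0.054, -0.097], [-0.0, 0.064, -0.116], [-0.0, 0.064, -0.116]] 
dr [[0.025, 0.0, -0.0], [0.05, -0.0, 0.0], [0.075, 0.0, -0.0], [0.1, 0.0, -0.0], [0.126, 0.0, -0.0], [0.151, -0.0, -0.0], [0.151, -0.0, -0.0]]
slide [[-0.017, -0.017, 0.003], [-0.034, -0.035, 0.005], [-0.051, -0.052, 0.008], [-0.068, -0.07, 0.011], [-0.085, -0.087, 0.014], [-0.102, -0.105, 0.017], [-0.12, -0.122, 0.019], [-0.137, -0.14, 0.022]] 
dr [[-0.0, -0.002, -0.01], [-0.0, -0.003, -0.02], [-0.0, -0.005, -0.03], [-0.0, -0.006, -0.04], [-0.0, -0.008, -0.049], [-0.0, -0.009, -0.059], [-0.0, -0.011, -0.069], [-0.0, -0.013, -0.079]]
slide [[-0.011, -0.019, 0.003], [-0.022, -0.039, 0.006], [-0.034, -0.058, 0.009], [-0.045, -0.078, 0.013], [-0.057, -0.097, 0.016], [-0.057, -0.097, 0.016], [-0.057, -0.097, 0.016]] 
dr [[-0.0, -0.001, -0.006], [-0.0, -0.001, -0.012], [-0.0, -0.002, -0.018], [-0.0, -0.003, -0.024], [-0.0, -0.004, -0.03], [-0.0, -0.004, -0.03], [-0.0, -0.004, -0.03]]
```

send_rows(slide=[[0,0.011,-0.019],[0,0.021,-0.038],[0,0.032,-0.058],[0,0.043,-0.077],[0,0.054,-0.097],[0,0.064,-0.116],[0,0.064,-0.116]], dr=[[0.025,0,0],[0.05,0,0],[0.075,0,0],[0.1,0,0],[0.126,0,0],[0.151,0,0],[0.151,0,0]], newtons=40)

```text
clock: 8.45
eef_pos: [0.5868, -0.0432, 0.0691]
orientation: [-0.079, 0.995, -0.069, 0.005]
wrist_force: [-0.7, 1.7, -3.0]
width: 0.011
```

send_rows(slide=[[-0.017,-0.017,0.003],[-0.034,-0.035,0.005],[-0.051,-0.052,0.008],[-0.068,-0.07,0.011],[-0.085,-0.087,0.014],[-0.102,-0.105,0.017],[-0.12,-0.122,0.019],[-0.137,-0.14,0.022]], dr=[[0,-0.002,-0.01],[0,-0.003,-0.02],[0,-0.005,-0.03],[0,-0.006,-0.04],[0,-0.008,-0.049],[0,-0.009,-0.059],[0,-0.011,-0.069],[0,-0.013,-0.079]])

```text
clock: 9.45
eef_pos: [0.5692, -0.0184, 0.0691]
orientation: [-0.079, 0.997, -0.026, 0.002]
wrist_force: [1.2, -0.6, -4.8]
width: 0.0107
```

send_rows(slide=[[-0.011,-0.019,0.003],[-0.022,-0.039,0.006],[-0.034,-0.058,0.009],[-0.045,-0.078,0.013],[-0.057,-0.097,0.016],[-0.057,-0.097,0.016],[-0.057,-0.097,0.016]], dr=[[0,-0.001,-0.006],[0,-0.001,-0.012],[0,-0.002,-0.018],[0,-0.003,-0.024],[0,-0.004,-0.03],[0,-0.004,-0.03],[0,-0.004,-0.03]])

```text
clock: 10.32
eef_pos: [0.5616, -0.003, 0.0692]
orientation: [-0.079, 0.997, -0.01, 0.001]
wrist_force: [-0.3, 1.1, -2.8]
width: 0.0106
```

Run:
```python
from h import *; import json
np.set_printoptions(precision=4,suppress=True)
s=json.load(open('cmd.json'));o=ctrl.get_obs();print('cmd',s['p'],o['eef_pos'],o['orientation'],o['wrist_force'],o['wrist_torque'],o['width'])
w=look('wrist');b=look('side');a=look('scene')
im=np.vstack([np.array(w['img'])[:250],np.array(b['img'])[130:330]]);cv2.imwrite('pics/c3.png',im[:,:,::-1])
for n,p in(('w',w),('d',b),('s',a)):
    print(n)
    for t,z in(('caddy_front',.022),('caddy_back',0),('caddy_bar',.087),('bay',0),('bumper',.006)):
        print(t,[(np.round(q['location']),round(q['score'],2),atz(p,q['location'],z)[:2]) for q in ctrl.spot_point(p,t)[:3]])
```

```text
cmd [0.5617456461439926, -0.0036367449278775915, 0.06937293979914196] [ 0.5616 -0.003   0.0692] [-0.0793  0.9968 -0.0104  0.001 ] [-0.3184  1.0871 -2.8001] [0.0474 0.0417 0.0679] 0.010572540968917826
w
caddy_front [(array([286., 218.]), 0.86, array([0.5619, 0.0289]))]
caddy_back [(array([502., 214.]), 0.72, array([ 0.5613, -0.1078]))]
caddy_bar [(array([322., 273.]), 0.7, array([ 0.5603, -0.0047]))]
bay [(array([264., 206.]), 0.77, array([0.5623, 0.0511])), (array([403., 235.]), 0.34, array([ 0.5448, -0.0459]))]
bumper [(array([ 40., 196.]), 0.9, array([0.5665, 0.2357]))]
d
caddy_front [(array([150., 331.]), 0.84, array([ 0.2643, -0.1551])), (array([373., 312.]), 0.78, array([ 0.5522, -0.2232])), (array([318., 209.]), 0.66, array([0.5636, 0.0337]))]
caddy_back [(array([285., 297.]), 0.78, array([ 0.4516, -0.1352])), (array([348., 269.]), 0.73, array([ 0.5634, -0.1104]))]
caddy_bar [(array([164., 275.]), 0.85, array([ 0.2945, -0.1267])), (array([324., 190.]), 0.58, array([ 0.5592, -0.0062])), (array([384., 289.]), 0.56, array([ 0.551 , -0.2451]))]
bay []
bumper [(array([288., 164.]), 0.92, array([0.5678, 0.2342]))]
s
caddy_front [(array([266., 188.]), 0.92, array([ 0.5772, -0.1903])), (array([345., 230.]), 0.82, array([0.562 , 0.0324])), (array([362., 135.]), 0.63, array([ 0.2817, -0.1189]))]
caddy_back [(array([235., 155.]), 0.84, array([ 0.5271, -0.3461])), (array([298., 204.]), 0.57, array([ 0.5564, -0.1099]))]
caddy_bar [(array([359., 115.]), 0.95, array([ 0.2899, -0.1293])), (array([258., 159.]), 0.73, array([ 0.5643, -0.2213])), (array([331., 202.]), 0.72, array([ 0.5626, -0.0083]))]
bay [(array([352., 242.]), 0.8, array([0.5673, 0.0562]))]
bumper [(array([229., 226.]), 0.72, array([ 0.7075, -0.1862])), (array([297., 203.]), 0.7, array([ 0.5586, -0.1099])), (array([421., 283.]), 0.57, array([0.5658, 0.2324]))]
```

View pics/c3.png

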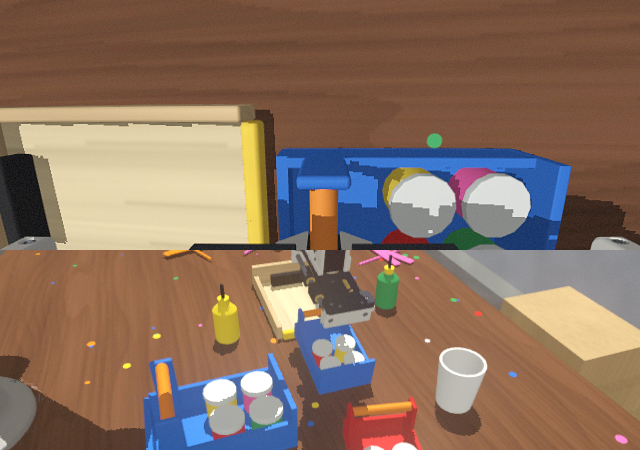

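The pair of views shows the caddy parallel to the bay: front edge at column 278, sill at columns 243–265, sides inside the rails, back edge still down. I take the front over the sill, lower it and release briefly so that it rests on the sill.

Run:
```python
from plan import *
run([-22,0,87.2,88.8,9.04],7,1)
run([-19.1,0,83.2,88.8,7.05],5,2)
```

```text
slide [[0.0, -0.036, 0.005], [0.0, -0.071, 0.011], [0.0, -0.107, 0.017], [0.0, -0.143, 0.022], [0.0, -0.179, 0.028], [0.0, -0.214, 0.034], [0.0, -0.25, 0.04], [0.0, -0.25, 0.04]] 
dr [[-0.0, -0.0, 0.0], [-0.0, -0.0, 0.0], [-0.0, -0.0, 0.0], [-0.0, -0.0, 0.0], [-0.0, -0.0, 0.0], [-0.0, -0.0, 0.0], [-0.0, -0.0, 0.0], [-0.0, -0.0, 0.0]]
slide [[0.0, -0.002, 0.005], [0.0, -0.004, 0.011], [0.0, -0.007, 0.017], [0.0, -0.009, 0.023], [0.0, -0.011, 0.029], [0.0, -0.011, 0.029], [0.0, -0.011, 0.029]] 
dr [[-0.007, -0.0, 0.0], [-0.014, -0.0, 0.0], [-0.02, -0.0, 0.0], [-0.027, -0.0, 0.0], [-0.034, -0.0, 0.0], [-0.034, -0.0, 0.0], [-0.034, -0.0, 0.0]]
```

send_rows(slide=[[0,-0.036,0.005],[0,-0.071,0.011],[0,-0.107,0.017],[0,-0.143,0.022],[0,-0.179,0.028],[0,-0.214,0.034],[0,-0.25,0.04],[0,-0.25,0.04]], dr=[[0,0,0],[0,0,0],[0,0,0],[0,0,0],[0,0,0],[0,0,0],[0,0,0],[0,0,0]])

```text
clock: 12.22
eef_pos: [0.5625, 0.0354, 0.0692]
orientation: [-0.079, 0.997, -0.01, 0.001]
wrist_force: [0.8, 2.2, -2.2]
width: 0.0108
```

send_rows(slide=[[0,-0.002,0.005],[0,-0.004,0.011],[0,-0.007,0.017],[0,-0.009,0.023],[0,-0.011,0.029],[0,-0.011,0.029],[0,-0.011,0.029]], dr=[[-0.007,0,0],[-0.014,0,0],[-0.02,0,0],[-0.027,0,0],[-0.034,0,0],[-0.034,0,0],[-0.034,0,0]])

```text
clock: 13.1
eef_pos: [0.5629, 0.0361, 0.0668]
orientation: [-0.061, 0.998, -0.01, 0.002]
wrist_force: [-4.8, -0.8, 12.9]
width: 0.0111
```

send_rows(slide=[[0,0,0],[0,0,0],[0,0,0],[0,0,0],[0,0,0],[0,0,0]], dr=[[0,0,0],[0,0,0],[0,0,0],[0,0,0],[0,0,0],[0,0,0]], hand=0.55)

```text
clock: 13.85
eef_pos: [0.5624, 0.0369, 0.0649]
orientation: [-0.061, 0.998, -0.01, 0.001]
wrist_force: [-0.6, 0.3, -0.4]
width: 0.0206
```

Run:
```python
from h import *; import json
np.set_printoptions(precision=4,suppress=True)
s=json.load(open('cmd.json'));o=ctrl.get_obs();print('cmd',s['p'],o['eef_pos'],o['wrist_force'],o['width'])
w=look('wrist');b=look('side');a=look('scene')
L={}
for n,p in(('w',w),('d',b),('s',a)):
    print(n)
    for t,z in(('caddy_front',.018),('caddy_back',0),('caddy_bar',.084)):
        print(t,[(np.round(q['location']),round(q['score'],2),atz(p,q['location'],z)[:2]) for q in ctrl.spot_point(p,t)[:4] if abs(atz(p,q['location'],z)[0]-.562)<.03])
save(b,'pics/c4.png',(230,130,220,180),3)
```

```text
cmd [0.5625776726617977, 0.03664610030276951, 0.06531768247100596] [0.5624 0.0369 0.0649] [-0.5545  0.3302 -0.4475] 0.020613817664108764
w
caddy_front [(array([283., 219.]), 0.74, array([0.5625, 0.0691]))]
caddy_back [(array([501., 217.]), 0.83, array([ 0.5607, -0.0697]))]
caddy_bar [(array([323., 275.]), 0.87, array([0.5611, 0.0352])), (array([283., 219.]), 0.58, array([0.5868, 0.0521]))]
d
caddy_front [(array([372., 315.]), 0.94, array([ 0.5499, -0.2241])), (array([314., 198.]), 0.58, array([0.5703, 0.0743]))]
caddy_back [(array([338., 252.]), 0.73, array([ 0.5647, -0.0665])), (array([288., 166.]), 0.33, array([0.5698, 0.2376]))]
caddy_bar [(array([382., 288.]), 0.91, array([ 0.5513, -0.2386])), (array([317., 178.]), 0.81, array([0.5638, 0.0384]))]
s
caddy_front [(array([268., 189.]), 0.93, array([ 0.5746, -0.1851])), (array([357., 241.]), 0.55, array([0.568 , 0.0702]))]
caddy_back [(array([311., 214.]), 0.82, array([ 0.5604, -0.0667])), (array([353., 244.]), 0.24, array([0.5701, 0.0607]))]
caddy_bar [(array([257., 160.]), 0.95, array([ 0.5643, -0.2248])), (array([342., 212.]), 0.75, array([0.5681, 0.0274]))]
```

View pics/c4.png

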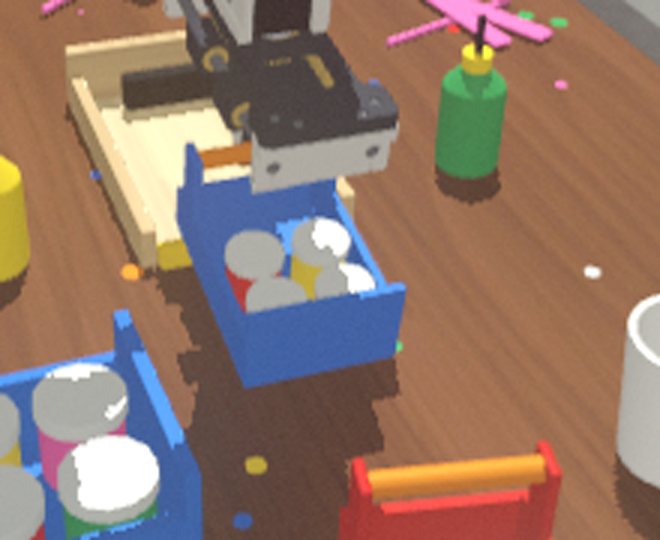

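The side crop shows the caddy's front resting on the yellow sill (175,250) with the back edge on the table (245–390, 370), inside the rails and in line. The fingers loosely cage the bar. I'll draw the caddy on with the bar caged, so no vertical force can build up on the sill.

Run:
```python
from plan import *
run([4,0,86.5,88.8,7.05],8)
run([24,0,88.5,88.8,6],8)
```

```text
slide [[0.0, -0.019, -0.001], [0.0, -0.039, -0.001], [0.0, -0.058, -0.001], [0.0, -0.078, -0.002], [0.0, -0.097, -0.002], [0.001, -0.116, -0.002], [0.001, -0.136, -0.003], [0.001, -0.155, -0.003]] 
dr [[0.0, -0.0, 0.0], [0.0, -0.0, 0.0], [0.0, -0.0, 0.0], [0.0, -0.0, 0.0], [0.0, -0.0, 0.0], [0.0, -0.0, 0.0], [0.0, -0.0, 0.0], [0.0, -0.0, 0.0]]
slide [[-0.0, -0.017, 0.0], [-0.0, -0.033, 0.001], [-0.0, -0.05, 0.001], [-0.0, -0.066, 0.001], [-0.0, -0.083, 0.002], [-0.0, -0.099, 0.002], [-0.0, -0.116, 0.003], [-0.0, -0.132, 0.003]] 
dr [[-0.002, -0.0, 0.0], [-0.004, -0.0, 0.0], [-0.006, -0.0, 0.0], [-0.008, -0.0, 0.0], [-0.01, -0.0, 0.0], [-0.013, -0.0, 0.0], [-0.015, -0.0, 0.0], [-0.017, -0.0, 0.0]]
```

send_rows(slide=[[0,-0.019,-0.001],[0,-0.039,-0.001],[0,-0.058,-0.001],[0,-0.078,-0.002],[0,-0.097,-0.002],[0.001,-0.116,-0.002],[0.001,-0.136,-0.003],[0.001,-0.155,-0.003]], dr=[[0,0,0],[0,0,0],[0,0,0],[0,0,0],[0,0,0],[0,0,0],[0,0,0],[0,0,0]])

```text
clock: 15.45
eef_pos: [0.563, 0.0602, 0.0682]
orientation: [-0.061, 0.998, -0.01, 0.001]
wrist_force: [-0.2, -3.3, -1.5]
width: 0.0206
```

```bash
cat > st.py <<'E'
from h import *; import json
from plan import O
np.set_printoptions(precision=4,suppress=True)
def bay(X): 
    y=np.radians(88.8);d=X-O;return np.round(1e3*np.array([d[0]*np.cos(y)+d[1]*np.sin(y),-d[0]*np.sin(y)+d[1]*np.cos(y),X[2]]),1)
def st(f=None,crop=(230,90,220,200)):
    s=json.load(open('cmd.json'));o=ctrl.get_obs();print(o['clock'],'cmd',np.round(s['p'],4),o['eef_pos'],o['wrist_force'],o['width'])
    b=look('side');a=look('scene');w=look('wrist')
    for t,z in(('caddy_front',.02),('caddy_back',.0),('caddy_bar',.09),('caddy_center',.035)):
        L=[]
        for p in(b,a,w):
            c=[(p,q['location'],q['score']) for q in ctrl.spot_point(p,t) if np.all(np.abs(bay(atz(p,q['location'],z))[:2]-[20,0])<[165,30]) and q['score']>.4]
            if c: L.append(c[0][:2])
        if len(L)>1:
            x,e=tri(L);print(t,bay(x),'err mm',np.round(1e3*np.array(e),1))
    if f: save(b,f,crop,3)
E
python3 -c "from st import *;st()"
```

```text
15.45 cmd [0.5636 0.0794 0.0706] [0.563  0.0602 0.0682] [-0.1865 -3.2991 -1.5366] 0.020637225954550212
caddy_front [34.  -0.9 21.3] err mm [1.5 1.1 0.9]
caddy_back [-101.2    0.9    0.6] err mm [1.6 1.6]
caddy_bar [ 0.1 -3.2 88.1] err mm [3.6 1.3 2.8]
caddy_center [-16.9   1.8  88.8] err mm [55.3 30.3 26. ]
```

send_rows(slide=[[0,-0.017,0],[0,-0.033,0.001],[0,-0.05,0.001],[0,-0.066,0.001],[0,-0.083,0.002],[0,-0.099,0.002],[0,-0.116,0.003],[0,-0.132,0.003]], dr=[[-0.002,0,0],[-0.004,0,0],[-0.006,0,0],[-0.008,0,0],[-0.01,0,0],[-0.013,0,0],[-0.015,0,0],[-0.017,0,0]])

```text
clock: 17.2
eef_pos: [0.5635, 0.0798, 0.0702]
orientation: [-0.052, 0.999, -0.01, 0.001]
wrist_force: [-0.5, -3.7, -2.4]
width: 0.0207
```

```bash
python3 -c "
from st import *;st()
from plan import *
run([40,0,88.5,88.8,5],8)"
```

```text
17.2 cmd [0.5636 0.0794 0.0706] [0.5635 0.0798 0.0702] [-0.5224 -3.7391 -2.444 ] 0.020684559264910425
caddy_front [54.8 -3.2 22.5] err mm [2.9 4.2 4. ]
caddy_back [-87.9  -1.5   8.5] err mm [0.3 0.3]
caddy_bar [19.4 -0.2 91.3] err mm [1.3 2.4 2.3]
caddy_center [-19.7   0.2  44.8] err mm [1.3 1.3 0.9]
slide [[-0.0, -0.013, 0.001], [-0.0, -0.026, 0.003], [-0.0, -0.039, 0.004], [-0.0, -0.052, 0.005], [-0.0, -0.065, 0.007], [-0.0, -0.078, 0.008], [-0.0, -0.091, 0.01], [-0.0, -0.104, 0.011]] 
dr [[-0.002, -0.0, 0.0], [-0.004, -0.0, 0.0], [-0.006, -0.0, 0.0], [-0.008, -0.0, 0.0], [-0.01, -0.0, 0.0], [-0.013, -0.0, 0.0], [-0.015, -0.0, 0.0], [-0.017, -0.0, 0.0]]
```

send_rows(slide=[[0,-0.013,0.001],[0,-0.026,0.003],[0,-0.039,0.004],[0,-0.052,0.005],[0,-0.065,0.007],[0,-0.078,0.008],[0,-0.091,0.01],[0,-0.104,0.011]], dr=[[-0.002,0,0],[-0.004,0,0],[-0.006,0,0],[-0.008,0,0],[-0.01,0,0],[-0.013,0,0],[-0.015,0,0],[-0.017,0,0]])

```text
clock: 18.95
eef_pos: [0.5638, 0.0954, 0.0702]
orientation: [-0.043, 0.999, -0.01, 0.001]
wrist_force: [-0.5, -3.3, -1.5]
width: 0.0209
```

```bash
python3 -c "
from st import *;st('pics/c5.png')"
```

```text
18.95 cmd [0.5639 0.095  0.0706] [0.5638 0.0954 0.0702] [-0.504  -3.3293 -1.4684] 0.02089239235608164
caddy_front [61.4 -1.1 18.7] err mm [2.1 2.1 0.3]
caddy_back [-79.3   1.4  15.3] err mm [1.3 1.3 2.4]
caddy_bar [34.6 -2.6 89.3] err mm [1.8 2.3 3.2]
caddy_center [-5.9 -0.9 49.5] err mm [2.8 2.7 1.5]
```

View pics/c5.png

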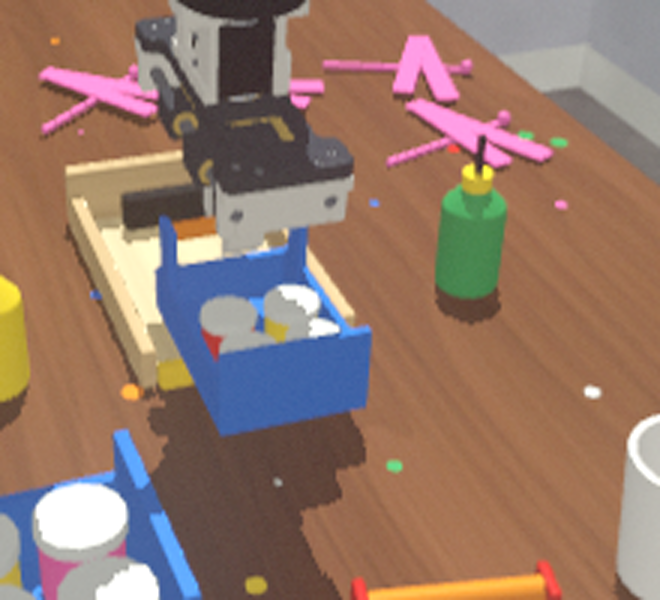

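The side crop shows the caddy rocking about level over the sill (sill visible at 175,370) and still straight between the rails. I keep drawing it on.

```bash
python3 -c "
from plan import *
run([58,0,84,88.8,3],8)
run([78,0,80,88.8,0],8)"
```

```text
slide [[-0.0, -0.014, 0.005], [-0.0, -0.028, 0.01], [-0.0, -0.042, 0.015], [-0.0, -0.056, 0.02], [-0.0, -0.071, 0.025], [-0.0, -0.085, 0.03], [-0.0, -0.099, 0.035], [-0.0, -0.113, 0.04]] 
dr [[-0.004, -0.0, 0.0], [-0.008, -0.0, 0.0], [-0.012, -0.0, 0.0], [-0.016, -0.0, 0.0], [-0.021, -0.0, 0.0], [-0.025, -0.0, 0.0], [-0.029, -0.0, 0.0], [-0.033, -0.0, 0.0]]
slide [[-0.0, -0.016, 0.004], [-0.0, -0.031, 0.009], [-0.0, -0.047, 0.013], [-0.0, -0.063, 0.017], [-0.0, -0.078, 0.021], [-0.0, -0.094, 0.025], [-0.0, -0.11, 0.03], [-0.0, -0.125, 0.034]] 
dr [[-0.006, -0.0, 0.0], [-0.013, -0.0, 0.0], [-0.019, -0.0, 0.0], [-0.025, -0.0, 0.0], [-0.031, -0.0, 0.0], [-0.038, -0.0, 0.0], [-0.044, -0.0, 0.0], [-0.05, -0.0, 0.0]]
```

send_rows(slide=[[0,-0.014,0.005],[0,-0.028,0.01],[0,-0.042,0.015],[0,-0.056,0.02],[0,-0.071,0.025],[0,-0.085,0.03],[0,-0.099,0.035],[0,-0.113,0.04]], dr=[[-0.004,0,0],[-0.008,0,0],[-0.012,0,0],[-0.016,0,0],[-0.021,0,0],[-0.025,0,0],[-0.029,0,0],[-0.033,0,0]])

```text
clock: 20.7
eef_pos: [0.5642, 0.1128, 0.0657]
orientation: [-0.026, 1.0, -0.01, 0.0]
wrist_force: [0.0, -2.5, -1.9]
width: 0.0209
```

send_rows(slide=[[0,-0.016,0.004],[0,-0.031,0.009],[0,-0.047,0.013],[0,-0.063,0.017],[0,-0.078,0.021],[0,-0.094,0.025],[0,-0.11,0.03],[0,-0.125,0.034]], dr=[[-0.006,0,0],[-0.013,0,0],[-0.019,0,0],[-0.025,0,0],[-0.031,0,0],[-0.038,0,0],[-0.044,0,0],[-0.05,0,0]])

```text
clock: 21.7
eef_pos: [0.5654, 0.1312, 0.0624]
orientation: [0.001, 1.0, -0.01, 0.001]
wrist_force: [0.0, -5.7, 4.2]
width: 0.0206
```

```bash
python3 -c "
from st import *;st()
from plan import *
run([102,0,77,88.8,0],8)
run([125,0,75,88.8,0],8)"
```

```text
21.7 cmd [0.5647 0.1314 0.062 ] [0.5654 0.1312 0.0624] [ 0.0455 -5.6968  4.2263] 0.02061497480319737
caddy_front [89.7 -3.2  7.8] err mm [0.2 0.5 0.5]
caddy_back [-48.5  -4.1  25.9] err mm [2.7 4.  1.4]
caddy_bar [ 76.8 -15.6 110. ] err mm [1.7 1.7]
caddy_center [20.9  0.9 42.5] err mm [0.7 4.3 4.4]
slide [[-0.0, -0.02, 0.002], [-0.0, -0.04, 0.005], [-0.0, -0.06, 0.007], [-0.0, -0.08, 0.01], [-0.0, -0.1, 0.012], [-0.0, -0.12, 0.015], [-0.0, -0.14, 0.017], [-0.0, -0.16, 0.02]] 
dr [[-0.0, -0.0, 0.0], [-0.0, -0.0, 0.0], [-0.0, -0.0, 0.0], [-0.0, -0.0, 0.0], [-0.0, -0.0, 0.0], [-0.0, -0.0, 0.0], [-0.0, -0.0, 0.0], [-0.0, -0.0, 0.0]]
slide [[-0.0, -0.019, 0.001], [-0.0, -0.039, 0.003], [-0.0, -0.058, 0.005], [-0.0, -0.077, 0.006], [-0.0, -0.096, 0.008], [-0.0, -0.115, 0.01], [-0.0, -0.134, 0.011], [-0.0, -0.154, 0.013]] 
dr [[-0.0, -0.0, 0.0], [-0.0, -0.0, 0.0], [-0.0, -0.0, 0.0], [-0.0, -0.0, 0.0], [-0.0, -0.0, 0.0], [-0.0, -0.0, 0.0], [-0.0, -0.0, 0.0], [-0.0, -0.0, 0.0]]
```

send_rows(slide=[[0,-0.02,0.002],[0,-0.04,0.005],[0,-0.06,0.007],[0,-0.08,0.01],[0,-0.1,0.012],[0,-0.12,0.015],[0,-0.14,0.017],[0,-0.16,0.02]], dr=[[0,0,0],[0,0,0],[0,0,0],[0,0,0],[0,0,0],[0,0,0],[0,0,0],[0,0,0]])

```text
clock: 23.45
eef_pos: [0.5647, 0.1552, 0.0586]
orientation: [0.0, 1.0, -0.01, -0.0]
wrist_force: [-1.1, -6.4, 4.8]
width: 0.0205
```

send_rows(slide=[[0,-0.019,0.001],[0,-0.039,0.003],[0,-0.058,0.005],[0,-0.077,0.006],[0,-0.096,0.008],[0,-0.115,0.01],[0,-0.134,0.011],[0,-0.154,0.013]], dr=[[0,0,0],[0,0,0],[0,0,0],[0,0,0],[0,0,0],[0,0,0],[0,0,0],[0,0,0]])

```text
clock: 24.45
eef_pos: [0.5651, 0.1782, 0.0567]
orientation: [0.001, 1.0, -0.01, -0.0]
wrist_force: [-0.4, -6.0, 5.7]
width: 0.0209
```

```bash
python3 -c "
from st import *;st()
from plan import *
run([146,0,74.5,88.8,0],8)"
```

```text
24.45 cmd [0.5657 0.1785 0.057 ] [0.5651 0.1782 0.0567] [-0.3656 -6.012   5.7421] 0.02088184935630144
caddy_front [142.7   0.1   0.7] err mm [1.5 3.5 3.8]
caddy_back [-4. -3. 17.] err mm [1.6 1.6]
caddy_bar [120.4  -0.6  76.5] err mm [1.  2.2 1.5]
caddy_center [74.1  0.2 37.1] err mm [3.5 4.  1.6]
slide [[-0.0, -0.017, 0.0], [-0.0, -0.035, 0.001], [-0.0, -0.052, 0.001], [-0.0, -0.07, 0.002], [-0.0, -0.087, 0.002], [-0.0, -0.105, 0.003], [-0.0, -0.122, 0.003], [-0.0, -0.14, 0.003]] 
dr [[-0.0, -0.0, 0.0], [-0.0, -0.0, 0.0], [-0.0, -0.0, 0.0], [-0.0, -0.0, 0.0], [-0.0, -0.0, 0.0], [-0.0, -0.0, 0.0], [-0.0, -0.0, 0.0], [-0.0, -0.0, 0.0]]
```

send_rows(slide=[[0,-0.017,0],[0,-0.035,0],[0,-0.052,0],[0,-0.07,0],[0,-0.087,0],[0,-0.105,0],[0,-0.122,0],[0,-0.14,0]], dr=[[0,0,0],[0,0,0],[0,0,0],[0,0,0],[0,0,0],[0,0,0],[0,0,0],[0,0,0]])

```text
clock: 26.2
eef_pos: [0.5659, 0.2, 0.0565]
orientation: [0.0, 1.0, -0.01, 0.0]
wrist_force: [-0.7, -2.8, -1.1]
width: 0.0205
```

```bash
python3 -c "
from st import *;st('pics/c6.png')"
```

```text
26.2 cmd [0.5661 0.1995 0.0566] [0.5659 0.2    0.0565] [-0.6591 -2.798  -1.1402] 0.020518672222701914
caddy_front [167.3  -4.4  11.2] err mm [1.9 1.  2.8]
caddy_back [28.8  1.   0. ] err mm [1.3 1.3]
caddy_bar [141.   -0.6  78.6] err mm [0.9 3.6 3.6]
caddy_center [105.2  -4.9  26.8] err mm [5.5 5.5]
```

View pics/c6.png

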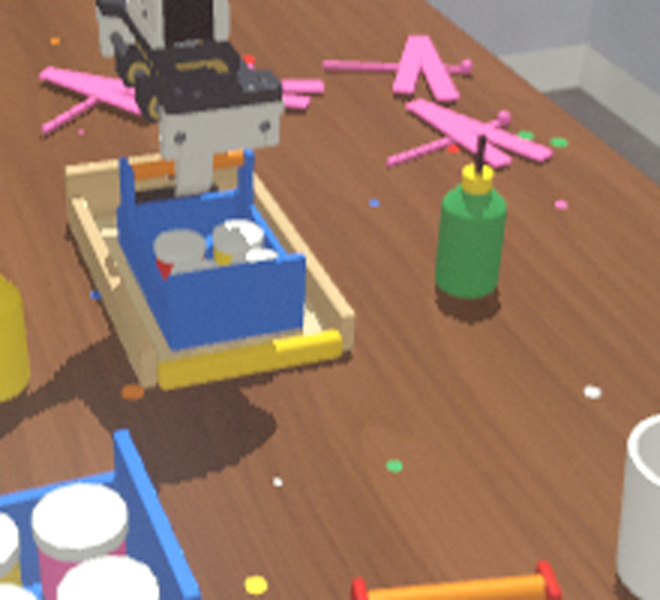

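The side crop shows the caddy lying flat in the bay behind the sill, about 13 mm short of the bumper. I lift off, close the fingers, and go behind the back wall for the gentle push.

```bash
python3 -c "
from plan import *
run([146,0,174,88.8,0],4,1)
run([50,0,174,88.8,0],4)
run([-18,0,174,88.8,0],4)
run([-18,0,48,88.8,0],5,2)"
```

```text
slide [[-0.0, 0.0, -0.165], [-0.0, 0.0, -0.331], [-0.0, 0.0, -0.497], [0.0, 0.0, -0.663], [0.0, 0.0, -0.663]] 
dr [[-0.0, -0.0, 0.0], [-0.0, -0.0, 0.0], [-0.0, -0.0, 0.0], [-0.0, -0.0, 0.0], [-0.0, -0.0, 0.0]]
slide [[0.0, 0.16, 0.0], [-0.0, 0.32, 0.0], [-0.0, 0.48, 0.0], [-0.0, 0.64, 0.0]] 
dr [[-0.0, -0.0, 0.0], [-0.0, -0.0, 0.0], [-0.0, -0.0, 0.0], [-0.0, -0.0, 0.0]]
slide [[-0.0, 0.114, 0.0], [-0.0, 0.227, 0.0], [-0.0, 0.34, 0.0], [-0.0, 0.454, 0.0]] 
dr [[-0.0, -0.0, 0.0], [-0.0, -0.0, 0.0], [-0.0, -0.0, 0.0], [-0.0, -0.0, 0.0]]
slide [[-0.0, -0.0, 0.168], [-0.0, -0.0, 0.336], [-0.001, -0.0, 0.504], [-0.001, -0.0, 0.672], [-0.001, -0.0, 0.84], [-0.001, -0.0, 0.84], [-0.001, -0.0, 0.84]] 
dr [[-0.0, -0.0, 0.0], [-0.0, -0.0, 0.0], [-0.0, -0.0, 0.0], [-0.0, -0.0, 0.0], [-0.0, -0.0, 0.0], [-0.0, -0.0, 0.0], [-0.0, -0.0, 0.0]]
```

send_rows(slide=[[0,0.03,0],[0,0.03,0],[0,0.03,-0.165],[0,0.03,-0.331],[0,0.03,-0.497],[0,0.03,-0.663],[0,0.03,-0.663]], dr=[[0,0,0],[0,0,0],[0,0,0],[0,0,0],[0,0,0],[0,0,0],[0,0,0]])

```text
clock: 27.82
eef_pos: [0.5671, 0.1954, 0.158]
orientation: [-0.0, 1.0, -0.011, 0.002]
wrist_force: [-0.4, -0.8, 0.2]
width: 0.0208
```

send_rows(slide=[[0,0.16,0],[0,0.32,0],[0,0.48,0],[0,0.61,0]], dr=[[0,0,0],[0,0,0],[0,0,0],[0,0,0]], hand=1)

```text
clock: 28.32
eef_pos: [0.5634, 0.1028, 0.1549]
orientation: [0.0, 1.0, -0.011, -0.001]
wrist_force: [-0.7, 0.3, -0.7]
width: 0.0004
```

send_rows(slide=[[0,0.114,0],[0,0.227,0],[0,0.34,0],[0,0.454,0]], dr=[[0,0,0],[0,0,0],[0,0,0],[0,0,0]])

```text
clock: 28.82
eef_pos: [0.5626, 0.0347, 0.1561]
orientation: [0.0, 1.0, -0.01, 0.0]
wrist_force: [-0.2, 0.2, -0.2]
width: 0.0005
```

send_rows(slide=[[0,0,0.168],[0,0,0.336],[-0.001,0,0.504],[-0.001,0,0.672],[-0.001,0,0.84],[-0.001,0,0.84],[-0.001,0,0.84]], dr=[[0,0,0],[0,0,0],[0,0,0],[0,0,0],[0,0,0],[0,0,0],[0,0,0]])

```text
clock: 29.7
eef_pos: [0.5631, 0.0354, 0.031]
orientation: [0.0, 1.0, -0.011, 0.001]
wrist_force: [0.2, -0.1, -0.8]
width: 0.0003
```

```bash
python3 -c "
from st import *;st()"
```

```text
29.7 cmd [0.5626 0.0355 0.03  ] [0.5631 0.0354 0.031 ] [ 0.1638 -0.1051 -0.7678] 0.0003222277106348585
caddy_front [164.7  -1.1   9. ] err mm [0.5 0.5]
caddy_back [30.7 -4.7  3.4] err mm [1.9 3.3 3.6]
caddy_bar [142.6  -2.3  72.8] err mm [0.6 0.6]
caddy_center [100.    1.1  31. ] err mm [6.4 5.8 0.7]
```

send_rows(slide=[[0,-0.03,0],[0,-0.06,0],[0,-0.09,0],[0,-0.12,0],[0,-0.14,0],[0,-0.16,0],[0,-0.18,0],[0,-0.2,0]], dr=[[0,0,0],[0,0,0],[0,0,0],[0,0,0],[0,0,0],[0,0,0],[0,0,0],[0,0,0]])

```text
clock: 31.45
eef_pos: [0.5631, 0.0652, 0.0301]
orientation: [0.001, 1.0, -0.01, 0.0]
wrist_force: [-0.2, -4.8, 0.1]
width: 0.0006
```

send_rows(slide=[[0,-0.01,0],[0,-0.02,0],[0,-0.03,0],[0,-0.03,0]], dr=[[0,0,0],[0,0,0],[0,0,0],[0,0,0]])

```text
clock: 31.95
eef_pos: [0.5632, 0.0703, 0.0301]
orientation: [0.0, 1.0, -0.01, 0.0]
wrist_force: [-0.0, -3.6, 0.1]
width: 0.0004
```

send_rows(slide=[[0,-0.008,0],[0,-0.015,0],[0,-0.02,0],[0,-0.02,0]], dr=[[0,0,0],[0,0,0],[0,0,0],[0,0,0]])

```text
clock: 32.45
eef_pos: [0.5632, 0.0733, 0.0301]
orientation: [-0.0, 1.0, -0.01, 0.0]
wrist_force: [0.1, -3.0, -0.3]
width: 0.0005
```

```bash
python3 -c "
from st import *;st()"
```

```text
32.45 cmd [0.5626 0.0355 0.03  ] [0.5632 0.0733 0.0301] [ 0.0911 -3.0458 -0.269 ] 0.0004540411917099918
caddy_front [177.4  -2.6   1.9] err mm [1.9 4.9 3.4]
caddy_back [40.  -1.9  3.3] err mm [0.9 1.  1.6]
caddy_bar [128.4   0.9  65.6] err mm [24.6 17.4 35.6]
caddy_center [109.7  -1.2  34.8] err mm [5.7 3.8 2.9]
```

Nearly there. I continue in 1.5 mm steps and watch the force; sliding alone reads about 3 N.

send_rows(slide=[[0,-0.005,0],[0,-0.01,0],[0,-0.01,0]], dr=[[0,0,0],[0,0,0],[0,0,0]])

```text
clock: 33.58
eef_pos: [0.5633, 0.0746, 0.0301]
orientation: [0.0, 1.0, -0.01, 0.0]
wrist_force: [-0.7, -3.7, -0.5]
width: 0.0002
```

send_rows(slide=[[0,-0.005,0],[0,-0.01,0],[0,-0.01,0]], dr=[[0,0,0],[0,0,0],[0,0,0]])

```text
clock: 33.95
eef_pos: [0.5633, 0.076, 0.0301]
orientation: [0.0, 1.0, -0.01, 0.0]
wrist_force: [-0.3, -5.4, -0.3]
width: 0.0005
```

send_rows(slide=[[0,-0.005,0],[0,-0.008,0],[0,-0.008,0]], dr=[[0,0,0],[0,0,0],[0,0,0]])

```text
clock: 34.33
eef_pos: [0.5634, 0.0765, 0.0301]
orientation: [0.001, 1.0, -0.01, 0.0]
wrist_force: [-1.2, -8.7, -0.7]
width: 0.0005
```

send_rows(slide=[[0,-0.004,0],[0,-0.004,0],[0,-0.004,0],[0,-0.004,0]], dr=[[0,0,0],[0,0,0],[0,0,0],[0,0,0]])

```text
clock: 34.83
eef_pos: [0.5634, 0.0768, 0.0301]
orientation: [0.001, 1.0, -0.01, 0.0]
wrist_force: [-0.1, -9.5, 0.8]
width: 0.0003
```

send_rows(slide=[[0,-0.003,0],[0,-0.003,0],[0,-0.003,0],[0,-0.003,0],[0,-0.003,0],[0,-0.003,0],[0,-0.003,0],[0,-0.003,0]], dr=[[0,0,0],[0,0,0],[0,0,0],[0,0,0],[0,0,0],[0,0,0],[0,0,0],[0,0,0]])

```text
clock: 35.83
eef_pos: [0.5634, 0.0771, 0.0301]
orientation: [0.001, 1.0, -0.01, 0.0]
wrist_force: [-0.5, -10.4, 0.6]
width: -0.0
```

```bash
python3 -c "
from st import *;st()"
```

```text
35.825 cmd [0.5626 0.0355 0.03  ] [0.5634 0.0771 0.0301] [ -0.5287 -10.3692   0.5959] -1.3192853395659456e-06
caddy_front [178.7  -4.5   8. ] err mm [4.2 2.3 3.5]
caddy_back [44.8 -0.3  2.4] err mm [1.4 3.1 3.4]
caddy_bar [160.5  -0.8  75.9] err mm [3.1 3.1]
caddy_center [108.4  -2.8  36.9] err mm [1.8 1.6 0.3]
```

It was held for over a second at about 10 N in total, roughly 7–8 N of it on the bumper. Now I let go: back off, then rise clear.

send_rows(slide=[[0,0.01,0],[0,0.02,0],[0,0.06,0],[0,0.12,0],[0,0.18,0],[0,0.18,0]], dr=[[0,0,0],[0,0,0],[0,0,0],[0,0,0],[0,0,0],[0,0,0]])

```text
clock: 37.33
eef_pos: [0.5628, 0.0506, 0.0301]
orientation: [0.0, 1.0, -0.011, 0.0]
wrist_force: [-0.3, -0.0, -1.1]
width: 0.0006
```

send_rows(slide=[[0,0,-0.25],[0,0,-0.5],[0,0,-0.75],[0,0,-1],[0,0,-1]], dr=[[0,0,0],[0,0,0],[0,0,0],[0,0,0],[0,0,0]])

```text
clock: 37.95
eef_pos: [0.5644, 0.0515, 0.1833]
orientation: [0.0, 1.0, -0.01, 0.004]
wrist_force: [-0.6, -0.3, -0.1]
width: 0.0004
```

```bash
python3 -c "
from st import *
b=look('side');w=look('wrist')
save(b,'pics/c7.png',(230,90,220,200),3);st()
a=look('scene');rep('bump',a,mask(a,*BK,(405,260,40,45)),.025)
for t in('green_bottle','yellow_bottle','brush_cup'):
  print(t,[(n,np.round(q['location']),round(q['score'],2)) for n,p in(('scene',a),('side',b)) for q in ctrl.spot_point(p,t)[:1]])
save(w,'pics/w7.png')
"
```

```text
38.05 cmd [0.5626 0.0355 0.03  ] [0.5625 0.0515 0.1799] [-0.6708  0.479  -0.5737] 0.00043786496393822513
caddy_front [168.7  -5.6 -34.1] err mm [51.4 24.9 31.7]
caddy_back [40.2 -3.   5.8] err mm [2.7 1.7 2.5]
caddy_bar [154.1  -0.6  82. ] err mm [0.1 0.1]
caddy_center [109.9  -1.3  36.9] err mm [3.1 3.1 1.1]
bump mid [0.5697 0.2433] cent [0.571  0.2433] len 0.0754 normal deg 89.18Traceback (most recent call last):
  File "<string>", line 7, in <module>
    print(t,[(n,np.round(q['location']),round(q['score'],2)) for n,p in(('scene',a),('side',b)) for q in ctrl.spot_point(p,t)[:1]])
                                                                                                         ~~~~~~~~~~~~~~~^^^^^
ValueError: only the last four pictures can be asked about
```

```bash
python3 -c "
from st import *
a=look('scene');b=look('side');w=look('wrist')
for t in('green_bottle','yellow_bottle','brush_cup'):
  print(t,[(n,np.round(q['location']),round(q['score'],2)) for n,p in(('scene',a),('side',b)) for q in ctrl.spot_point(p,t)[:1]])
save(w,'pics/w7.png')
"
```

```text
green_bottle [('scene', array([319., 310.]), 0.83), ('side', array([386., 182.]), 0.67)]
yellow_bottle [('scene', array([406., 205.]), 0.78), ('side', array([225., 218.]), 0.93)]
brush_cup [('scene', array([228., 228.]), 0.58), ('side', array([454., 279.]), 0.68)]
```

View pics/w7.png

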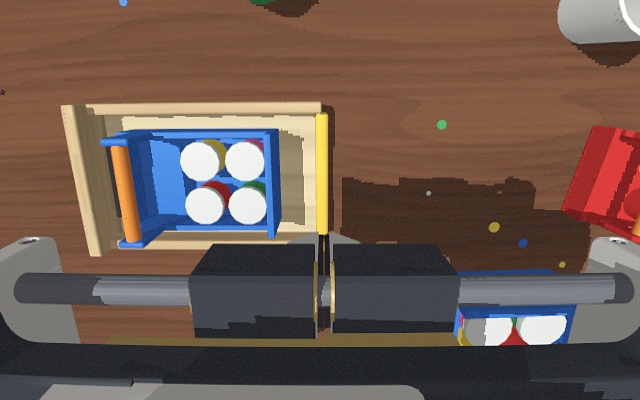

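The wrist view shows the caddy flat and straight in the bay: bar at (125,193) by the bumper end, back wall at (273,185) well behind the sill at (322,175). The fingers are clear of it, and the bottles and cup are where they started.

```bash
python3 -c "
from bench import ctrl;print(ctrl.hand_in(),ctrl.get_obs()['clock'])"
```

```text
the job is handed in; nothing more can be done
the job is handed in; nothing more can be done
```

The small blue caddy is in the drying bay, bar end first, lying flat against the bumper and released. I handed the job in at about 38 s; no verdict is reported.

**What I did:**
- I gripped the orange bar and tipped the front up about 9°.
- I dragged the caddy into line with the back edge on the table, then rested the front on the sill with the grip opened.
- I drew it on by the loosely held bar until it dropped flat behind the sill.
- I pushed the back wall with closed fingers and held it against the bumper for over a second. The wrist read 9.5–10.4 N in that time; allowing about 3 N for sliding, that is roughly 7 N on the bumper.
- I then backed off and rose clear.

**Last checks:**
- **Position:** the back edge is about 40 mm beyond the sill, the bar is at 154 mm (155 mm expected) and the caddy is within about 3 mm of the bay's centre line. It looks flat and straight in the last wrist picture.
- **Bottles and cup:** their detected positions stayed within about 4 pixels of the starting ones wherever both were seen. The green bottle could be compared in both views, the yellow bottle in the scene view and the cup in the side view.

**What disagreed or stayed uncertain:**
- **Front edge:** its last measurement was inconsistent (errors of 25–50 mm, because the bar end hides it). The fit against the bumper rests on the back edge, the bar and the rise in pushing force.
- **Sill force:** while lowering onto the sill, the wrist showed about 13 N downward for a moment. The force on the sill itself was not measured; I estimate it stayed under 25 N.

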